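# Find and lock the tight spot of a welding turntable

## Task

This welding turntable rubs on its earth shoe: wind the disc round by its crank grip and feel for where it drags hardest (there is a second, lighter rub elsewhere that should be ignored). Stop the disc in the middle of that hardest drag and leave it standing there a moment, then swing the brake lever fully over so that it stays, let go, and leave the things around it where they are.

Things in the scene. Friction and masses are not known exactly. Their poses are not given: they have to be found in the camera images.
- turntable: grey cast foot of the bench turntable, fixed to the bench, 250 mm across; origin on the bench under the vertical turning axis, z up; its position and yaw vary. Seen from the axis, the earth-shoe box stands on its +y side and the brake lever on its -y side. Nothing on the turntable rises more than 120 mm above the bench
- disc: plain steel disc, 220 mm across, 20 mm thick, turning endlessly either way about the turntable's vertical axis and staying where it is left; origin on that axis at its underside (40 mm above the bench, face at 60 mm); its x axis points to the crank grip. Where on it the two rubs lie cannot be seen and changes every time; they never overlap, and the disc never starts on the hard one
- crank_mid (a point): middle of the upright crank grip: a black cylinder 20 mm across, standing 66 to 102 mm above the bench (this point at 84 mm), 80 mm from the disc's axis; it spins freely on its own pin, so a gripper holding it need not turn while winding
- shoe_box: small grey box 44 x 26 x 52 mm on the foot beside the disc's rim, its origin 130 mm from the axis, fixed to the foot; it carries the hidden spring-loaded earth shoe, which rubs under the disc and presses with about 18 N on the hard rub and 4 N on the light one
- brake (a joint): angle of the flat brake lever, rad: 0 = off, pointing straight away from the disc (turntable's -y), 1.4 = fully on, at its stop, lying along the turntable's +x beside the disc. Turns counter-clockwise seen from above; needs about 1 to 5 N at its knob, most near the end where its cam presses on the rim; stays where it is left. Starts nearly off (0 to 0.25)
- brake_knob (a point): centre of the top of the lever's upright round knob, black, 20 mm across, 58 to 120 mm above the bench (this point at 120 mm), 100 mm from the lever's pin; the lever bar is 14 mm wide, at 58 to 66 mm above the bench
- box_part: bystander: welded sheet-steel box part, 100 x 60 x 36 mm, origin under its centre
- brush: bystander: hand brush lying beyond the turntable
- hammer: bystander: hammer lying beyond the turntable
- spray: bystander: white spray can, 60 mm across, 160 mm tall, origin under its centre
- disc_rim (a point): point on the disc's upper rim nearest the crank grip. Drag felt at the grip: free running about 1.5 N; over the light rub (a stretch of about 0.4 rad) about 4 N; over the hard rub about 14 N: even over about 0.3 rad, with a rise (up to about 18 N) and a fall of about 0.2 rad before and after it
- brake_pin (a point): top of the lever's vertical pin, 68 mm above the bench, 123.5 mm from the disc's axis on the turntable's -y side

How it is judged:
On the way:
1. the disc stands still with its hard rub on the shoe, brake still off (contact force between disc and shoe_box above 11.5 N and angular speed of disc below 0.06 rad/s and value of joint brake below 0.6 rad), for 0.3 s.
At the end, for the whole second after the job is handed in: the disc rests with its hard rub on the shoe (the shoe presses with more than 11.5 N, that is within about 0.2 rad of the middle of the hard rub), turning at less than 0.03 rad/s, and the brake lever is on (beyond 1.2 of its 1.4 rad) (contact force between disc and shoe_box above 11.5 N and angular speed of disc below 0.03 rad/s and value of joint brake above 1.2 rad); the robot touches nothing.
It fails at once if a bystander is moved more than 30 mm (distance of any of box_part, brush, hammer, spray from where it was at the start of the episode above 0.03 m).
It also fails if it takes over 72 s, if anything falls off the work surface, if the arm or the gripper's body presses on something with over 40 N, if the wrist force passes 120 N, or if a joint passes its speed limit or range.

## Robot

A 7-joint arm with a two-finger parallel gripper is mounted at the origin on the work surface. World frame = base frame: x ahead of the robot, y to its left, z up, the work surface at z = 0. Lengths are in m, angles in rad, forces in N, time in s.
With the tool pointing down it reaches from about 0.425 to 0.875 m from the base axis. Payload 8.4 kg.
Tool frame: the origin (TCP) lies on the centre line of the jaws, within the pads' length; the fingertips stand 22 mm ahead of it and the grasp point (between the pads) lies 3 mm ahead of it; z points along the fingers, y is the line along which they close (so a half turn about z gives the same grasp; the last joint's range is limited). The gripper opens to 87 mm and grips with 3 to 60 N. Pads are 19 mm wide; open, the fingers measure 117 mm over their backs; the gripper's body (75 mm by 190 mm) begins 51 mm behind the grasp point.
Start: joints at [-1.436, 0.333, 0.04, 1.465, -0.013, 1.343, -0.059], TCP at [0.151, 0.632, 0.245] pointing down, gripper open.
Joint ranges: [-2.58, 2.58], [-0.38, 2.09], [-1.3, 1.39], [0.25, 2.4], [-1.5, 4.64], [0.08, 2.09], [-2.65, 2.65]. Speed limits (rad/s): [2.22, 2.22, 2.79, 2.79, 3.14, 3.14, 3.14].

## Interface

Orientations are given as [roll, pitch, yaw] about the fixed x, y, z axes, in that order (R = Rz(yaw) Ry(pitch) Rx(roll)).
In Python, from workcell import arm gives the robot as it stands.
- The arm moves only by the tool apply_moves, never from a script. Its argument "commands" is text: rows parted by semicolons, each of 6 numbers parted by spaces: the shift along the tool's x, y, z in cm, then the turn, a rotation vector about the tool's x, y, z in rad. A call has 1 to 5 rows; each row is the pose to reach, as a shift and turn from the pose commanded when the call began, along the tool's axes at that moment; what a row does not reach only later rows make up. A row lasts 1/10 s, in which the tool goes at most 50 mm and 8.59 degrees, less where a joint would pass 70% of its speed; a pose out of reach is approached as far as the arm can. A call with a gripper value outside its range is refused whole. "claw" is the gripper command: -1 is fully open, 1 is shut, values between are in proportion, set as the call begins (left out, the last holds). The fingers move at their own pace and stop on an object; "squeeze" is the grip in N (left out, the last holds). Time passes only in rows, so rows that repeat a pose let the fingers close. It gives the time, the measured TCP pose, the force, the opening and the grip force at its end, in the units of the state.
- arm.observe(): the state, without advancing time (a new reading comes with each control period).
- arm.read_camera(name): name is "scene" or "top" or "wrist"; returns the picture (384x512x3 uint8, red, green, blue); there is no depth.
- arm.camera_params(name): a dict with "fov_y" (degrees; the focal length in pixels is half the picture's height over the tangent of half this angle, whatever the lens; pixels are square), "cx", "cy" (the principal point, pixels), "D" ([k1, k2, p1, p2, k3] as OpenCV has them; the pictures are not rectified), "rvec" (rotation vector, rad) and "tvec" (3), from world to camera coordinates, as OpenCV has them. Camera axes: x right, y down, z forward; pixel columns grow to the right and rows downward; lengths in m; the calibration is good to about 2 mm. A picture is of the moment at which its call begins: read the wrist's pose just before it. camera_params takes no time and is no camera call; for the wrist camera it gives the pose at the moment of the call.
- arm.hand_in(): hands the job in; it is judged then, once.
The state is a dict: "time_s": time; "joint_pos": joint angles; "qd": joint speeds; "tau": joint torques, N m; "eef_pos": TCP position; "ee_rot": TCP orientation; "wrist_force": force on the tool from outside, world axes, zero at the start; "ft_torque": the same for the moment, N m; "opening": finger opening in m; "gripper_force": force on a finger pad.
Only numpy, scipy, OpenCV 4.12 (cv2) and the standard library are available. Lean on these libraries where they do the work, as an engineer would, in place of code of your own. Each camera call takes 0.05 s, during which the arm holds its last target. There are 200 camera calls.

## Working session

There is one attempt and no reset: what is moved stays moved. The work goes in short steps, Python scripts to look and compute and a tool call to move; the robot and the scene stay as the last step left them, time stands still between calls to the robot, and variables do not carry over. Pictures are saved under pics/ and viewed, at most 10 in all, crops included, and the job is handed in when it is done.

Besides the shell and the picture viewer there is one more tool, called in YAML: its name, and indented under it one key for each argument. apply_moves: Moves the arm, as the interface text tells. Its arguments: {"type":"object","properties":{"commands":{"type":"string"},"claw":{"type":"number"},"squeeze":{"type":"number"}},"required":["commands"]}

```bash
mkdir -p pics; python3 - <<'E'
from workcell import arm
import cv2,numpy as np
s=arm.observe();print(s['time_s'],s['eef_pos'],s['ee_rot'],s['opening'])
for n in('top','scene'):
    im=arm.read_camera(n);cv2.imwrite(f'pics/{n}0.png',cv2.cvtColor(im,cv2.COLOR_RGB2BGR))
    print(arm.camera_params(n))
E
```

```text
0.0 [0.15049732 0.63187441 0.2436418 ] [-3.13993109e+00  1.06172102e-04  2.90779299e+00] 0.08699407315907859
{'fov_y': 44.715740801151775, 'cx': 255.699975513025, 'cy': 185.48981598307878, 'D': array([0.02111557, 0.        , 0.        , 0.        , 0.        ]), 'rvec': array([ 2.14370005, -2.19501911,  0.09830566]), 'tvec': array([0.13065147, 0.62580437, 1.358062  ])}
{'fov_y': 47.18815643029339, 'cx': 260.6065124636008, 'cy': 188.67879543307714, 'D': array([-0.00074688,  0.        ,  0.        ,  0.        ,  0.        ]), 'rvec': array([ 1.09420618,  2.23333403, -1.1221794 ]), 'tvec': array([ 0.28412506, -0.2242286 ,  1.45245666])}
```

View pics/top0.png

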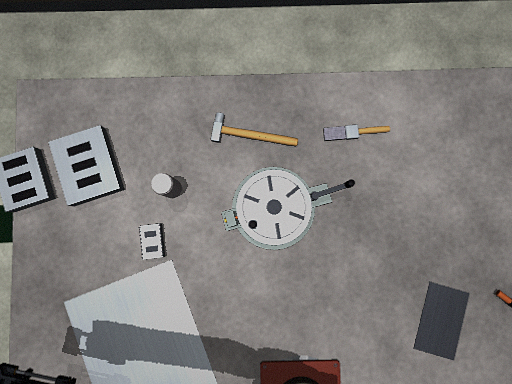

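View pics/scene0.png

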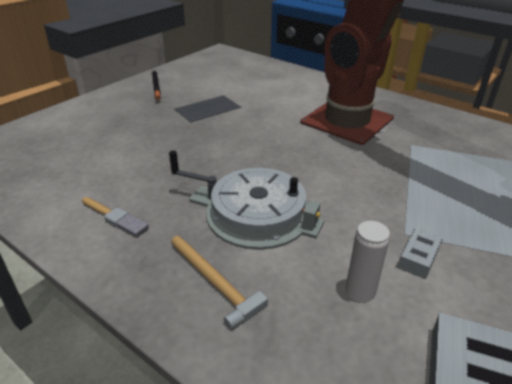

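The top view shows the disc centre at about (274,207), crank grip (253,224), shoe box (230,219), lever pin (315,196) and knob (350,184). The spray can is at (163,184) and the box part at (151,241). The scene view agrees.

```bash
cat > h.py <<'E'
import cv2,numpy as np
from workcell import arm
def w(n,uv,z,p=None):
    p=p or arm.camera_params(n);f=192/np.tan(np.radians(p['fov_y']/2))
    K=np.array([[f,0,p['cx']],[0,f,p['cy']],[0,0,1]])
    R=cv2.Rodrigues(p['rvec'])[0];c=-R.T@p['tvec']
    u=cv2.undistortPoints(np.array([[uv]],float),K,p['D'])[0,0]
    d=R.T@np.array([u[0],u[1],1]);return c+d*(z-c[2])/d[2]
def px(n,X):
    p=arm.camera_params(n);f=192/np.tan(np.radians(p['fov_y']/2))
    K=np.array([[f,0,p['cx']],[0,f,p['cy']],[0,0,1]])
    return cv2.projectPoints(np.array([X],float),p['rvec'],p['tvec'],K,p['D'])[0][0,0]
E
python3 - <<'E'
from h import *
im=cv2.imread('pics/top0.png')
cv2.imwrite('pics/c1.png',cv2.resize(im[155:260,210:365],None,fx=5,fy=5,interpolation=cv2.INTER_CUBIC))
for k,uv,z in[('disc',(274,207),.06),('grip',(252.5,224),.102),('shoe',(230,219),.052),('pin',(315,196),.068),('knob',(349.5,183.5),.12),('spray',(163,184),.16),('box',(151,241),.036)]:print(k,w('top',uv,z).round(4))
E
```

```text
disc [0.562  0.0641 0.06  ]
grip [0.5138 0.127  0.102 ]
shoe [0.5305 0.1927 0.052 ]
pin [ 0.5906 -0.0546  0.068 ]
knob [ 0.6194 -0.1451  0.12  ]
spray [0.6263 0.3652 0.16  ]
box [0.4722 0.4263 0.036 ]
```

View pics/c1.png

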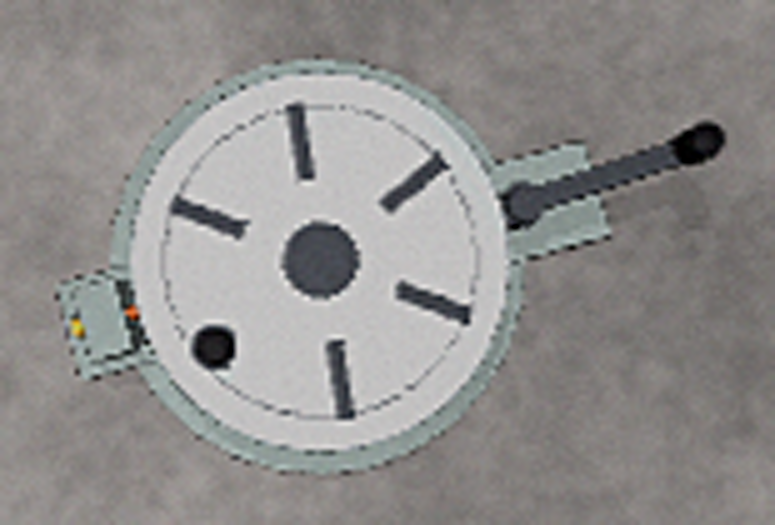

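Sizes check out: grip radius 79 mm, pin 122 mm and shoe 132 mm from the axis. The yaw is about 0.239 and the brake about 0.07. Now moving toward the grip, turning the tool to yaw π/2.

apply_moves:
  commands: "-3.7 -3.2 0 0 0 0.14; -7.4 -6.4 0 0 0 0.28; -11.1 -9.6 0 0 0 0.42; -14.8 -12.8 0 0 0 0.56; -18.5 -16 0 0 0 0.70"
  claw: -1

```text
time_s: 0.6
eef_pos: [0.2943, 0.4318, 0.2443]
ee_rot: [-3.141, -0.0, 2.202]
wrist_force: [0.8, 0.8, 1.9]
opening: 0.0872
gripper_force: 0.0
```

apply_moves:
  commands: "-4.8 0 0 0 0 0.13; -9.6 0 0 0 0 0.26; -14.4 0 0 0 0 0.39; -19.2 -0.2 0 0 0 0.52; -24 -0.3 0 0 0 0.636"

```text
time_s: 1.1
eef_pos: [0.4344, 0.2371, 0.2445]
ee_rot: [-3.141, -0.0, 1.567]
wrist_force: [0.3, 0.6, -0.3]
opening: 0.0872
gripper_force: 0.0
```

```bash
python3 - <<'E'
from h import *
s=arm.observe();print(s['eef_pos'],s['ee_rot'],s['joint_pos'])
E
```

```text
[0.4344059  0.23713376 0.24449501] [-3.14136488e+00 -2.37450180e-04  1.56654507e+00] [-1.03895536e+00  5.99293503e-04  4.54284106e-01  1.85188639e+00
 -6.11010805e-04  1.28922531e+00 -5.88752754e-01]
```

apply_moves:
  commands: "-3.6 2.6 1 0 0 0; -7.2 5.2 3 0 0 0; -11 7.9 5 0 0 0; -11 7.9 9 0 0 0; -11 7.9 12 0 0 0"

```text
time_s: 1.6
eef_pos: [0.513, 0.1271, 0.1227]
ee_rot: [-3.141, 0.001, 1.568]
wrist_force: [-0.5, 1.1, -0.1]
opening: 0.0873
gripper_force: 0.0
```

```bash
python3 - <<'E'
from h import *
s=arm.observe();print(s['eef_pos'],s['ee_rot'],s['wrist_force'])
im=arm.read_camera('wrist');cv2.imwrite('pics/w1.png',cv2.cvtColor(im,cv2.COLOR_RGB2BGR))
print('pred grip px',px('wrist',[.5138,.127,.102]))
im=arm.read_camera('top');cv2.imwrite('pics/t2.png',cv2.cvtColor(im,cv2.COLOR_RGB2BGR))
E
```

```text
[0.51301047 0.12710253 0.12267524] [-3.14100753e+00  8.71053890e-04  1.56838099e+00] [-0.49467296  1.07642369 -0.10267922]
pred grip px [259.93832358 246.02881256]
```

View pics/w1.png

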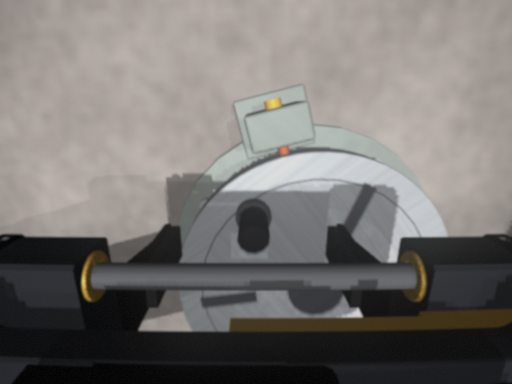

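The wrist view shows the grip between the open fingers at column 253, with its top at about row 237.

```bash
python3 - <<'E'
from h import *
for uv,z in[((253,237),.102),((254,216),.066),((253,213),.102)]:print(w('wrist',uv,z).round(4))
p=arm.camera_params('wrist');R=cv2.Rodrigues(p['rvec'])[0];print(-R.T@p['tvec'])
E
```

```text
[0.5099 0.1321 0.102 ]
[0.5104 0.1311 0.066 ]
[0.5099 0.1471 0.102 ]
[0.510975   0.2078419  0.26105609]
```

apply_moves:
  commands: "0.2 -0.1 1.6 0 0 0; 0.2 -0.1 3.2 0 0 0; 0.2 -0.1 3.2 0 0 0"

```text
time_s: 2.0
eef_pos: [0.5112, 0.1314, 0.0924]
ee_rot: [-3.14, 0.001, 1.573]
wrist_force: [-0.3, -0.2, 0.5]
opening: 0.0871
gripper_force: 0.0
```

apply_moves:
  commands: "0 0 0 0 0 0; 0 0 0 0 0 0; 0 0 0 0 0 0; 0 0 0 0 0 0; 0 0 0 0 0 0"
  claw: 1
  squeeze: 50

```text
time_s: 2.5
eef_pos: [0.5121, 0.1312, 0.0929]
ee_rot: [3.141, -0.0, 1.572]
wrist_force: [0.6, -0.3, 0.3]
opening: 0.0549
gripper_force: 0.0
```

```bash
python3 - <<'E'
from h import *
s=arm.observe();print(s['time_s'],s['eef_pos'],s['ee_rot'],s['wrist_force'],s['opening'],s['gripper_force'])
E
```

```text
2.5 [0.5120831  0.13117864 0.09292773] [ 3.14119256e+00 -2.30912355e-04  1.57175914e+00] [ 0.55961627 -0.26579685  0.27685994] 0.054858971192602676 0.0
```

apply_moves:
  commands: "0 0 0 0 0 0; 0 0 0 0 0 0; 0 0 0 0 0 0; 0 0 0 0 0 0; 0 0 0 0 0 0"

```text
time_s: 3.0
eef_pos: [0.5121, 0.1311, 0.0926]
ee_rot: [3.141, 0.0, 1.572]
wrist_force: [1.6, -0.4, -0.9]
opening: 0.0188
gripper_force: 50.0
```

apply_moves:
  commands: "0 0 0 0 0 0; 0 0 0 0 0 0; 0 0 0 0 0 0"

```text
time_s: 3.3
eef_pos: [0.5121, 0.1311, 0.0926]
ee_rot: [3.141, 0.0, 1.572]
wrist_force: [1.0, 0.4, -0.2]
opening: 0.0188
gripper_force: 50.0
```

Gripped. Next, computing the winding waypoints.

```bash
cat >> h.py <<'E'
def rows(th0,d,n,r=8.0):
    # tool x=+world y, tool y=+world x ; n calls of 5 rows, d rad per call
    for k in range(n):
        a=th0+k*d
        print(f'{a:.2f}->{a+d:.2f}:','; '.join(f'{r*(np.sin(b)-np.sin(a)):.2f} {r*(np.cos(b)-np.cos(a)):.2f} 0 0 0 0' for b in a+d*np.arange(1,6)/5))
E
python3 -c "
from h import *
rows(2.22,.25,26)"
```

```text
2.22->2.47: -0.25 -0.31 0 0 0 0; -0.51 -0.61 0 0 0 0; -0.79 -0.90 0 0 0 0; -1.09 -1.17 0 0 0 0; -1.39 -1.43 0 0 0 0
2.47->2.72: -0.32 -0.24 0 0 0 0; -0.65 -0.47 0 0 0 0; -0.99 -0.67 0 0 0 0; -1.34 -0.86 0 0 0 0; -1.70 -1.04 0 0 0 0
2.72->2.97: -0.37 -0.15 0 0 0 0; -0.75 -0.29 0 0 0 0; -1.13 -0.41 0 0 0 0; -1.52 -0.50 0 0 0 0; -1.91 -0.58 0 0 0 0
2.97->3.22: -0.40 -0.06 0 0 0 0; -0.79 -0.10 0 0 0 0; -1.19 -0.12 0 0 0 0; -1.59 -0.11 0 0 0 0; -1.99 -0.09 0 0 0 0
3.22->3.47: -0.40 0.04 0 0 0 0; -0.79 0.10 0 0 0 0; -1.18 0.18 0 0 0 0; -1.57 0.28 0 0 0 0; -1.95 0.40 0 0 0 0
3.47->3.72: -0.38 0.14 0 0 0 0; -0.74 0.30 0 0 0 0; -1.10 0.47 0 0 0 0; -1.45 0.66 0 0 0 0; -1.79 0.87 0 0 0 0
3.72->3.97: -0.33 0.23 0 0 0 0; -0.65 0.47 0 0 0 0; -0.95 0.73 0 0 0 0; -1.24 1.00 0 0 0 0; -1.52 1.29 0 0 0 0
3.97->4.22: -0.26 0.30 0 0 0 0; -0.51 0.62 0 0 0 0; -0.74 0.94 0 0 0 0; -0.96 1.28 0 0 0 0; -1.15 1.63 0 0 0 0
4.22->4.47: -0.18 0.36 0 0 0 0; -0.34 0.72 0 0 0 0; -0.49 1.10 0 0 0 0; -0.61 1.48 0 0 0 0; -0.72 1.86 0 0 0 0
4.47->4.72: -0.09 0.39 0 0 0 0; -0.15 0.78 0 0 0 0; -0.20 1.18 0 0 0 0; -0.23 1.5
[... 1088 characters left out ...]
 1.37 -1.45 0 0 0 0
7.22->7.47: 0.23 -0.33 0 0 0 0; 0.44 -0.67 0 0 0 0; 0.64 -1.02 0 0 0 0; 0.81 -1.37 0 0 0 0; 0.97 -1.74 0 0 0 0
7.47->7.72: 0.14 -0.37 0 0 0 0; 0.26 -0.76 0 0 0 0; 0.36 -1.14 0 0 0 0; 0.45 -1.53 0 0 0 0; 0.51 -1.93 0 0 0 0
7.72->7.97: 0.04 -0.40 0 0 0 0; 0.07 -0.80 0 0 0 0; 0.07 -1.20 0 0 0 0; 0.05 -1.60 0 0 0 0; 0.02 -1.99 0 0 0 0
7.97->8.22: -0.06 -0.40 0 0 0 0; -0.13 -0.79 0 0 0 0; -0.23 -1.18 0 0 0 0; -0.34 -1.56 0 0 0 0; -0.48 -1.94 0 0 0 0
8.22->8.47: -0.15 -0.37 0 0 0 0; -0.32 -0.73 0 0 0 0; -0.51 -1.08 0 0 0 0; -0.72 -1.43 0 0 0 0; -0.94 -1.76 0 0 0 0
8.47->8.72: -0.24 -0.32 0 0 0 0; -0.49 -0.63 0 0 0 0; -0.76 -0.92 0 0 0 0; -1.05 -1.21 0 0 0 0; -1.35 -1.47 0 0 0 0
```

apply_moves:
  commands: "-0.25 -0.31 0 0 0 0; -0.51 -0.61 0 0 0 0; -0.79 -0.90 0 0 0 0; -1.09 -1.17 0 0 0 0; -1.39 -1.43 0 0 0 0"

```text
time_s: 3.8
eef_pos: [0.4978, 0.1165, 0.0926]
ee_rot: [3.141, 0.0, 1.571]
wrist_force: [6.4, -2.1, -5.1]
opening: 0.0187
gripper_force: 50.0
```

apply_moves:
  commands: "-0.32 -0.24 0 0 0 0; -0.65 -0.47 0 0 0 0; -0.99 -0.67 0 0 0 0; -1.34 -0.86 0 0 0 0; -1.70 -1.04 0 0 0 0"

```text
time_s: 4.3
eef_pos: [0.4881, 0.0994, 0.0927]
ee_rot: [3.139, 0.0, 1.571]
wrist_force: [9.1, -2.4, -8.8]
opening: 0.0185
gripper_force: 50.0
```

Free running so far, with a small radial error. The circle centre should shift by about +1.2 and +0.7 mm, so I fold that in and continue.

apply_moves:
  commands: "-0.30 -0.03 0 0 0 0; -0.68 -0.17 0 0 0 0; -1.06 -0.29 0 0 0 0; -1.45 -0.38 0 0 0 0; -1.84 -0.46 0 0 0 0"

```text
time_s: 4.8
eef_pos: [0.4831, 0.0819, 0.0927]
ee_rot: [3.14, -0.001, 1.572]
wrist_force: [7.5, 1.0, -6.1]
opening: 0.0186
gripper_force: 50.0
```

apply_moves:
  commands: "-0.40 -0.06 0 0 0 0; -0.79 -0.10 0 0 0 0; -1.19 -0.12 0 0 0 0; -1.59 -0.11 0 0 0 0; -1.99 -0.09 0 0 0 0"

```text
time_s: 5.3
eef_pos: [0.4822, 0.0624, 0.0927]
ee_rot: [3.14, -0.001, 1.572]
wrist_force: [7.7, 2.3, -6.8]
opening: 0.0187
gripper_force: 50.0
```

apply_moves:
  commands: "-0.40 0.04 0 0 0 0; -0.79 0.10 0 0 0 0; -1.18 0.18 0 0 0 0; -1.57 0.28 0 0 0 0; -1.95 0.40 0 0 0 0"

```text
time_s: 5.8
eef_pos: [0.4861, 0.0434, 0.0927]
ee_rot: [3.14, -0.001, 1.573]
wrist_force: [4.8, 3.5, -5.4]
opening: 0.019
gripper_force: 50.0
```

apply_moves:
  commands: "-0.38 0.18 0 0 0 0; -0.74 0.34 0 0 0 0; -1.10 0.51 0 0 0 0; -1.45 0.70 0 0 0 0; -1.79 0.91 0 0 0 0"

```text
time_s: 6.3
eef_pos: [0.495, 0.0248, 0.0926]
ee_rot: [3.141, -0.001, 1.572]
wrist_force: [2.9, 4.1, -2.4]
opening: 0.0188
gripper_force: 50.0
```

apply_moves:
  commands: "-0.33 0.23 0 0 0 0; -0.65 0.47 0 0 0 0; -0.95 0.73 0 0 0 0; -1.24 1.00 0 0 0 0; -1.52 1.29 0 0 0 0"

```text
time_s: 6.8
eef_pos: [0.5079, 0.0096, 0.0926]
ee_rot: [-3.141, -0.001, 1.572]
wrist_force: [2.2, 5.0, -0.9]
opening: 0.0187
gripper_force: 50.0
```

apply_moves:
  commands: "-0.26 0.30 0 0 0 0; -0.51 0.62 0 0 0 0; -0.74 0.94 0 0 0 0; -0.96 1.28 0 0 0 0; -1.15 1.63 0 0 0 0"

```text
time_s: 7.3
eef_pos: [0.5241, -0.002, 0.0926]
ee_rot: [-3.141, -0.0, 1.572]
wrist_force: [0.4, 5.2, 1.7]
opening: 0.019
gripper_force: 50.0
```

apply_moves:
  commands: "-0.18 0.36 0 0 0 0; -0.34 0.72 0 0 0 0; -0.49 1.10 0 0 0 0; -0.61 1.48 0 0 0 0; -0.72 1.86 0 0 0 0"

```text
time_s: 7.8
eef_pos: [0.5428, -0.0092, 0.0926]
ee_rot: [-3.141, -0.0, 1.572]
wrist_force: [-0.1, 5.1, 2.5]
opening: 0.0185
gripper_force: 50.0
```

apply_moves:
  commands: "-0.06 0.39 0 0 0 0; -0.12 0.78 0 0 0 0; -0.17 1.18 0 0 0 0; -0.20 1.58 0 0 0 0; -0.20 1.98 0 0 0 0"

```text
time_s: 8.3
eef_pos: [0.5627, -0.0115, 0.0925]
ee_rot: [-3.141, 0.0, 1.572]
wrist_force: [-1.8, 2.9, 3.7]
opening: 0.0184
gripper_force: 50.0
```

apply_moves:
  commands: "0.01 0.40 0 0 0 0; 0.05 0.80 0 0 0 0; 0.10 1.19 0 0 0 0; 0.17 1.59 0 0 0 0; 0.26 1.98 0 0 0 0"

```text
time_s: 8.8
eef_pos: [0.5826, -0.0088, 0.0926]
ee_rot: [-3.141, 0.0, 1.572]
wrist_force: [-2.5, 1.6, 4.3]
opening: 0.019
gripper_force: 50.0
```

apply_moves:
  commands: "0.11 0.38 0 0 0 0; 0.24 0.76 0 0 0 0; 0.39 1.13 0 0 0 0; 0.56 1.50 0 0 0 0; 0.74 1.85 0 0 0 0"

```text
time_s: 9.3
eef_pos: [0.599, -0.0026, 0.0924]
ee_rot: [-3.137, 0.001, 1.571]
wrist_force: [-12.3, -0.7, 13.7]
opening: 0.0188
gripper_force: 50.0
```

apply_moves:
  commands: "0.20 0.34 0 0 0 0; 0.42 0.68 0 0 0 0; 0.66 1.00 0 0 0 0; 0.91 1.31 0 0 0 0; 1.18 1.61 0 0 0 0"

```text
time_s: 9.8
eef_pos: [0.6138, 0.0072, 0.0923]
ee_rot: [-3.134, 0.003, 1.569]
wrist_force: [-19.3, -6.2, 19.3]
opening: 0.019
gripper_force: 50.0
```

The hard rub starts around θ≈5.2. I'll go finer here.

```bash
python3 -c "
from h import *
rows(5.47,.15,6)"
```

```text
5.47->5.62: 0.17 0.17 0 0 0 0; 0.34 0.34 0 0 0 0; 0.52 0.50 0 0 0 0; 0.70 0.66 0 0 0 0; 0.89 0.81 0 0 0 0
5.62->5.77: 0.19 0.14 0 0 0 0; 0.39 0.28 0 0 0 0; 0.59 0.42 0 0 0 0; 0.79 0.54 0 0 0 0; 1.00 0.67 0 0 0 0
5.77->5.92: 0.21 0.11 0 0 0 0; 0.42 0.22 0 0 0 0; 0.64 0.32 0 0 0 0; 0.86 0.42 0 0 0 0; 1.09 0.51 0 0 0 0
5.92->6.07: 0.23 0.08 0 0 0 0; 0.45 0.16 0 0 0 0; 0.68 0.23 0 0 0 0; 0.92 0.29 0 0 0 0; 1.15 0.34 0 0 0 0
6.07->6.22: 0.24 0.05 0 0 0 0; 0.47 0.09 0 0 0 0; 0.71 0.12 0 0 0 0; 0.95 0.15 0 0 0 0; 1.19 0.17 0 0 0 0
6.22->6.37: 0.24 0.01 0 0 0 0; 0.48 0.02 0 0 0 0; 0.72 0.01 0 0 0 0; 0.96 0.00 0 0 0 0; 1.20 -0.01 0 0 0 0
```

apply_moves:
  commands: "0.17 0.17 0 0 0 0; 0.34 0.34 0 0 0 0; 0.52 0.50 0 0 0 0; 0.70 0.66 0 0 0 0; 0.89 0.81 0 0 0 0"

```text
time_s: 10.3
eef_pos: [0.6242, 0.0179, 0.0926]
ee_rot: [-3.14, 0.001, 1.57]
wrist_force: [-6.5, -2.6, 7.0]
opening: 0.0192
gripper_force: 50.0
```

apply_moves:
  commands: "0.19 0.14 0 0 0 0; 0.39 0.28 0 0 0 0; 0.59 0.42 0 0 0 0; 0.79 0.54 0 0 0 0; 1.00 0.67 0 0 0 0"

```text
time_s: 10.8
eef_pos: [0.6317, 0.0289, 0.0926]
ee_rot: [-3.141, 0.001, 1.571]
wrist_force: [-4.1, 0.3, 5.7]
opening: 0.0191
gripper_force: 50.0
```

apply_moves:
  commands: "0.21 0.11 0 0 0 0; 0.42 0.22 0 0 0 0; 0.64 0.32 0 0 0 0; 0.86 0.42 0 0 0 0; 1.09 0.51 0 0 0 0"

```text
time_s: 11.3
eef_pos: [0.6368, 0.0396, 0.0926]
ee_rot: [-3.141, 0.001, 1.571]
wrist_force: [-3.8, -0.3, 5.8]
opening: 0.019
gripper_force: 50.0
```

apply_moves:
  commands: "0.23 0.08 0 0 0 0; 0.45 0.16 0 0 0 0; 0.68 0.23 0 0 0 0; 0.92 0.29 0 0 0 0; 1.15 0.34 0 0 0 0"

```text
time_s: 11.8
eef_pos: [0.6402, 0.051, 0.0926]
ee_rot: [-3.141, 0.001, 1.571]
wrist_force: [-3.7, -0.6, 4.8]
opening: 0.0192
gripper_force: 50.0
```

apply_moves:
  commands: "0.24 0.05 0 0 0 0; 0.47 0.09 0 0 0 0; 0.71 0.12 0 0 0 0; 0.95 0.15 0 0 0 0; 1.19 0.17 0 0 0 0"

```text
time_s: 12.3
eef_pos: [0.642, 0.0633, 0.0926]
ee_rot: [3.142, 0.001, 1.571]
wrist_force: [-3.0, -2.1, 3.7]
opening: 0.0185
gripper_force: 50.0
```

The hard rub spans about 5.0–5.6. I'll pass back over it in fine steps to bracket the middle.

```bash
python3 -c "
from h import *
rows(6.22,-.45,1)
rows(5.77,-.1,9)" | sed -E 's/ 0 0 0 0//g'
```

```text
6.22->5.77: -0.72 -0.08; -1.42 -0.22; -2.11 -0.42; -2.78 -0.69; -3.42 -1.01
5.77->5.67: -0.14 -0.08; -0.28 -0.16; -0.41 -0.25; -0.54 -0.34; -0.68 -0.43
5.67->5.57: -0.13 -0.09; -0.26 -0.19; -0.38 -0.29; -0.51 -0.39; -0.63 -0.49
5.57->5.47: -0.12 -0.11; -0.24 -0.21; -0.35 -0.32; -0.47 -0.44; -0.58 -0.55
5.47->5.37: -0.11 -0.12; -0.22 -0.24; -0.32 -0.36; -0.42 -0.48; -0.52 -0.61
5.37->5.27: -0.10 -0.13; -0.19 -0.26; -0.28 -0.39; -0.37 -0.52; -0.46 -0.66
5.27->5.17: -0.08 -0.14; -0.16 -0.27; -0.24 -0.41; -0.32 -0.56; -0.39 -0.70
5.17->5.07: -0.07 -0.14; -0.14 -0.29; -0.20 -0.44; -0.26 -0.58; -0.32 -0.73
5.07->4.97: -0.05 -0.15; -0.11 -0.30; -0.15 -0.45; -0.20 -0.61; -0.24 -0.76
4.97->4.87: -0.04 -0.16; -0.08 -0.31; -0.11 -0.47; -0.14 -0.62; -0.16 -0.78
```

apply_moves:
  commands: "-0.72 -0.08 0 0 0 0; -1.42 -0.22 0 0 0 0; -2.11 -0.42 0 0 0 0; -2.78 -0.69 0 0 0 0; -3.42 -1.01 0 0 0 0"

```text
time_s: 12.8
eef_pos: [0.6316, 0.0289, 0.0926]
ee_rot: [3.141, -0.0, 1.571]
wrist_force: [-1.9, 3.0, 4.1]
opening: 0.0189
gripper_force: 50.0
```

apply_moves:
  commands: "-0.22 -0.13 0 0 0 0; -0.45 -0.28 0 0 0 0; -0.68 -0.43 0 0 0 0"

```text
time_s: 13.1
eef_pos: [0.6277, 0.0227, 0.0926]
ee_rot: [3.141, 0.0, 1.572]
wrist_force: [1.4, 2.6, 2.8]
opening: 0.0191
gripper_force: 50.0
```

apply_moves:
  commands: "-0.21 -0.15 0 0 0 0; -0.42 -0.32 0 0 0 0; -0.63 -0.49 0 0 0 0"

```text
time_s: 13.4
eef_pos: [0.6237, 0.0175, 0.0927]
ee_rot: [3.139, -0.001, 1.573]
wrist_force: [6.4, 5.4, -2.2]
opening: 0.019
gripper_force: 50.0
```

apply_moves:
  commands: "-0.20 -0.18 0 0 0 0; -0.39 -0.36 0 0 0 0; -0.58 -0.55 0 0 0 0"

```text
time_s: 13.7
eef_pos: [0.6194, 0.0129, 0.0928]
ee_rot: [3.136, -0.002, 1.574]
wrist_force: [14.9, 9.4, -8.8]
opening: 0.0189
gripper_force: 50.0
```

apply_moves:
  commands: "-0.18 -0.20 0 0 0 0; -0.35 -0.40 0 0 0 0; -0.52 -0.61 0 0 0 0"

```text
time_s: 14.0
eef_pos: [0.6135, 0.0073, 0.0928]
ee_rot: [3.136, -0.001, 1.574]
wrist_force: [14.8, 6.7, -9.6]
opening: 0.019
gripper_force: 50.0
```

apply_moves:
  commands: "-0.16 -0.22 0 0 0 0; -0.31 -0.44 0 0 0 0; -0.46 -0.66 0 0 0 0"

```text
time_s: 14.3
eef_pos: [0.607, 0.0024, 0.0928]
ee_rot: [3.136, -0.001, 1.573]
wrist_force: [14.1, 4.2, -8.3]
opening: 0.0189
gripper_force: 50.0
```

apply_moves:
  commands: "-0.13 -0.23 0 0 0 0; -0.26 -0.46 0 0 0 0; -0.39 -0.70 0 0 0 0"

```text
time_s: 14.6
eef_pos: [0.5995, -0.0022, 0.0927]
ee_rot: [3.137, -0.0, 1.573]
wrist_force: [10.4, 4.8, -4.8]
opening: 0.0188
gripper_force: 50.0
```

apply_moves:
  commands: "-0.11 -0.24 0 0 0 0; -0.22 -0.48 0 0 0 0; -0.32 -0.73 0 0 0 0"

```text
time_s: 14.9
eef_pos: [0.5905, -0.0062, 0.0926]
ee_rot: [3.141, 0.0, 1.572]
wrist_force: [2.4, 1.6, 1.3]
opening: 0.0187
gripper_force: 50.0
```

apply_moves:
  commands: "-0.08 -0.25 0 0 0 0; -0.16 -0.50 0 0 0 0; -0.24 -0.76 0 0 0 0"

```text
time_s: 15.2
eef_pos: [0.5823, -0.0089, 0.0926]
ee_rot: [-3.141, 0.0, 1.572]
wrist_force: [1.1, 1.2, 2.4]
opening: 0.0189
gripper_force: 50.0
```

apply_moves:
  commands: "-0.06 -0.26 0 0 0 0; -0.11 -0.52 0 0 0 0; -0.16 -0.78 0 0 0 0"

```text
time_s: 15.5
eef_pos: [0.5745, -0.0105, 0.0926]
ee_rot: [-3.142, 0.0, 1.572]
wrist_force: [1.9, 0.8, 2.7]
opening: 0.0187
gripper_force: 50.0
```

The middle of the hard rub is at θ ≈ 5.365 from the half-level crossings at about 5.135 and 5.59. I'll go there.

```bash
python3 -c "
from h import *
rows(4.87,.275,2)"
```

```text
4.87->5.15: 0.08 0.43 0 0 0 0; 0.19 0.86 0 0 0 0; 0.31 1.28 0 0 0 0; 0.46 1.69 0 0 0 0; 0.64 2.10 0 0 0 0
5.15->5.42: 0.20 0.39 0 0 0 0; 0.41 0.78 0 0 0 0; 0.65 1.15 0 0 0 0; 0.91 1.50 0 0 0 0; 1.18 1.85 0 0 0 0
```

apply_moves:
  commands: "0.08 0.43 0 0 0 0; 0.19 0.86 0 0 0 0; 0.31 1.28 0 0 0 0; 0.46 1.69 0 0 0 0; 0.64 2.10 0 0 0 0"

```text
time_s: 16.0
eef_pos: [0.5949, -0.0045, 0.0924]
ee_rot: [-3.139, 0.001, 1.571]
wrist_force: [-10.5, -2.1, 13.1]
opening: 0.0188
gripper_force: 50.0
```

apply_moves:
  commands: "0.20 0.39 0 0 0 0; 0.41 0.78 0 0 0 0; 0.65 1.15 0 0 0 0; 0.91 1.50 0 0 0 0; 1.18 1.85 0 0 0 0"

```text
time_s: 16.5
eef_pos: [0.6122, 0.006, 0.0924]
ee_rot: [-3.136, 0.001, 1.57]
wrist_force: [-18.8, -11.0, 15.9]
opening: 0.0188
gripper_force: 50.0
```

apply_moves:
  commands: "0 0 0 0 0 0; 0 0 0 0 0 0; 0 0 0 0 0 0; 0 0 0 0 0 0; 0 0 0 0 0 0"

```text
time_s: 17.0
eef_pos: [0.6134, 0.0071, 0.0925]
ee_rot: [-3.139, 0.001, 1.571]
wrist_force: [-6.5, -1.5, 8.9]
opening: 0.0188
gripper_force: 50.0
```

apply_moves:
  commands: "-0.17 -0.21 0 0 0 0; -0.33 -0.42 0 0 0 0; -0.49 -0.64 0 0 0 0; -0.49 -0.64 0 0 0 0; -0.49 -0.64 0 0 0 0"

```text
time_s: 17.5
eef_pos: [0.6093, 0.0039, 0.0926]
ee_rot: [3.139, -0.0, 1.573]
wrist_force: [4.2, 1.7, 0.2]
opening: 0.0187
gripper_force: 50.0
```

apply_moves:
  commands: "0 0 0 0 0 0; 0 0 0 0 0 0; 0 0 0 0 0 0; 0 0 0 0 0 0; 0 0 0 0 0 0"

```text
time_s: 18.0
eef_pos: [0.6091, 0.0038, 0.0927]
ee_rot: [3.139, -0.0, 1.573]
wrist_force: [4.5, 1.7, -0.2]
opening: 0.0189
gripper_force: 50.0
```

Standing at θ≈5.34. Opening and lifting.

apply_moves:
  commands: "0 0 0 0 0 0; 0 0 0 0 0 0; 0 0 0 0 0 0; 0 0 0 0 0 0; 0 0 0 0 0 0"
  claw: -0.3

```text
time_s: 18.5
eef_pos: [0.6077, 0.0029, 0.0924]
ee_rot: [-3.141, 0.0, 1.572]
wrist_force: [-0.3, -0.5, 0.5]
opening: 0.0503
gripper_force: 0.0
```

apply_moves:
  commands: "0 0 -1.5 0 0 0; 0 0 -4 0 0 0; 0 0 -7 0 0 0; 0 0 -9 0 0 0; 0 0 -9 0 0 0"

```text
time_s: 19.0
eef_pos: [0.6096, 0.0027, 0.1868]
ee_rot: [3.136, -0.001, 1.571]
wrist_force: [0.3, 0.2, 0.1]
opening: 0.0564
gripper_force: 0.0
```

```bash
python3 - <<'E'
from h import *
s=arm.observe();print(s['eef_pos'],s['ee_rot'],s['wrist_force'],s['opening'])
im=arm.read_camera('top');cv2.imwrite('pics/t3.png',cv2.resize(cv2.cvtColor(im,cv2.COLOR_RGB2BGR)[155:260,210:365],None,fx=5,fy=5))
for uv in[(351.2,182.5)]:print(w('top',uv,.12))
E
```

```text
[0.60963686 0.00270408 0.18683226] [ 3.13592043e+00 -1.07082553e-03  1.57140629e+00] [0.32380868 0.15904131 0.05114055] 0.05640390138245615
[ 0.62206805 -0.14995882  0.12      ]
```

View pics/t3.png

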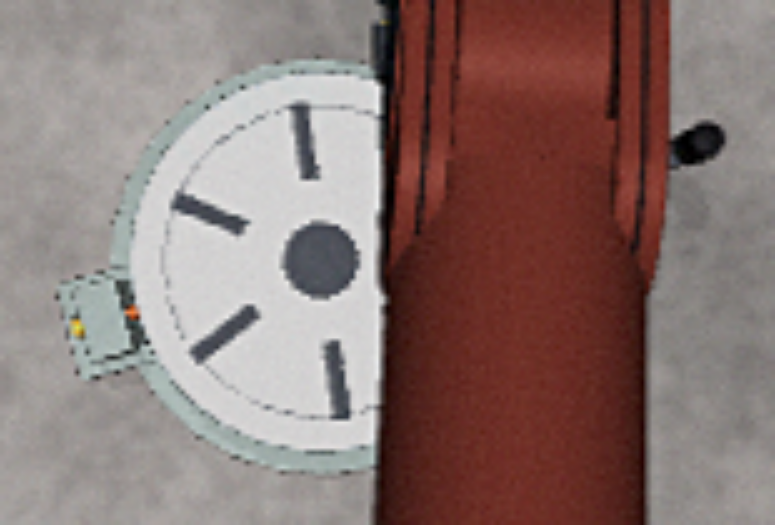

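The knob is unmoved at (0.622,−0.150), 100 mm from the pin. Moving above it.

apply_moves:
  commands: "-4 0.4 0 0 0 0; -8 0.8 0 0 0 0; -12 1 0 0 0 -0.05; -15.3 1.2 0 0 0 -0.15; -15.3 1.2 0 0 0 -0.15"
  claw: -1

```text
time_s: 19.55
eef_pos: [0.6183, -0.1566, 0.1822]
ee_rot: [-3.14, 0.003, 1.717]
wrist_force: [0.0, -0.3, 0.1]
opening: 0.085
gripper_force: 0.0
```

```bash
python3 - <<'E'
from h import *
s=arm.observe();print(s['eef_pos'],s['ee_rot'],s['joint_pos'].round(2))
im=arm.read_camera('wrist');cv2.imwrite('pics/w2.png',cv2.cvtColor(im,cv2.COLOR_RGB2BGR))
print('pred knob',px('wrist',[.622,-.150,.12]))
im=arm.read_camera('top');cv2.imwrite('pics/t4.png',cv2.resize(cv2.cvtColor(im,cv2.COLOR_RGB2BGR)[155:260,210:365],None,fx=5,fy=5))
E
```

```text
[ 0.61830339 -0.15656008  0.1822149 ] [-3.13991107e+00  2.80094734e-03  1.71747867e+00] [-0.35  0.4   0.69  1.6  -0.26  1.23  0.53]
pred knob [258.27768614 213.13759881]
```

View pics/w2.png

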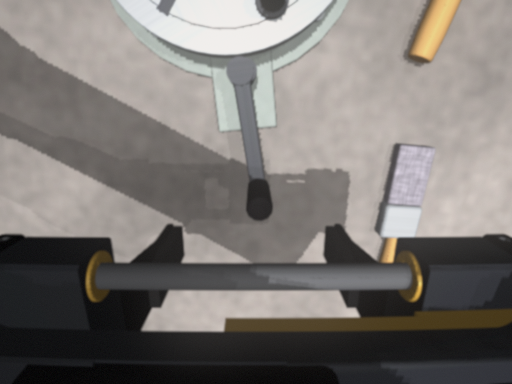

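The wrist view shows the knob top at (259,207), within 3 mm of prediction, and between the fingers. Settling, then descending.

apply_moves:
  commands: "0 0 0 0 0 0; 0 0 0 0 0 0"

```text
time_s: 19.85
eef_pos: [0.6201, -0.1482, 0.1822]
ee_rot: [-3.141, -0.001, 1.724]
wrist_force: [-0.2, 0.7, -0.0]
opening: 0.0868
gripper_force: 0.0
```

apply_moves:
  commands: "0.1 0.2 3 0 0 0; 0.1 0.2 6 0 0 0; 0.1 0.2 7.9 0 0 0; 0.1 0.2 7.9 0 0 0"

```text
time_s: 20.25
eef_pos: [0.6203, -0.1468, 0.1007]
ee_rot: [-3.137, -0.001, 1.723]
wrist_force: [-0.1, 0.1, -0.1]
opening: 0.0871
gripper_force: 0.0
```

apply_moves:
  commands: "0 0 0 0 0 0; 0 0 0 0 0 0; 0 0 0 0 0 0; 0 0 0 0 0 0; 0 0 0 0 0 0"
  claw: 1
  squeeze: 20

```text
time_s: 20.75
eef_pos: [0.6221, -0.1487, 0.1041]
ee_rot: [3.141, 0.0, 1.722]
wrist_force: [0.7, 0.4, -0.4]
opening: 0.0547
gripper_force: 0.0
```

apply_moves:
  commands: "0 0 0 0 0 0; 0 0 0 0 0 0; 0 0 0 0 0 0; 0 0 0 0 0 0; 0 0 0 0 0 0"

```text
time_s: 21.25
eef_pos: [0.6218, -0.1487, 0.1035]
ee_rot: [-3.141, -0.0, 1.722]
wrist_force: [-0.5, -0.2, -0.3]
opening: 0.0195
gripper_force: 20.0
```

apply_moves:
  commands: "0 0 0 0 0 0; 0 0 0 0 0 0; 0 0 0 0 0 0"

```text
time_s: 21.55
eef_pos: [0.6218, -0.1487, 0.1035]
ee_rot: [-3.141, 0.0, 1.722]
wrist_force: [-0.9, -0.5, -0.2]
opening: 0.0192
gripper_force: 20.0
```

```bash
python3 - <<'E'
from h import *
ph=-1.253;psi=1.722;d=.455
for k in range(3):
    o=[]
    for i in range(1,6):
        b=ph+d*i/5;dx=10*(np.cos(b)-np.cos(ph));dy=10*(np.sin(b)-np.sin(ph))
        o.append(f'{np.cos(psi)*dx+np.sin(psi)*dy:.2f} {np.sin(psi)*dx-np.cos(psi)*dy:.2f} 0 0 0 {-d*i/5:.3f}')
    print('; '.join(o));ph+=d;psi+=d
E
```

```text
0.19 0.89 0 0 0 -0.091; 0.46 1.76 0 0 0 -0.182; 0.81 2.60 0 0 0 -0.273; 1.24 3.40 0 0 0 -0.364; 1.73 4.17 0 0 0 -0.455
0.19 0.89 0 0 0 -0.091; 0.46 1.76 0 0 0 -0.182; 0.81 2.60 0 0 0 -0.273; 1.24 3.40 0 0 0 -0.364; 1.73 4.17 0 0 0 -0.455
0.19 0.89 0 0 0 -0.091; 0.46 1.76 0 0 0 -0.182; 0.81 2.60 0 0 0 -0.273; 1.24 3.40 0 0 0 -0.364; 1.73 4.17 0 0 0 -0.455
```

apply_moves:
  commands: "0.19 0.89 0 0 0 -0.091; 0.46 1.76 0 0 0 -0.182; 0.81 2.60 0 0 0 -0.273; 1.24 3.40 0 0 0 -0.364; 1.73 4.17 0 0 0 -0.455"

```text
time_s: 22.05
eef_pos: [0.6603, -0.1254, 0.1035]
ee_rot: [-3.141, -0.0, 2.18]
wrist_force: [-3.1, 1.2, 2.3]
opening: 0.0197
gripper_force: 20.0
```

apply_moves:
  commands: "0.19 0.89 0 0 0 -0.091; 0.46 1.76 0 0 0 -0.182; 0.81 2.60 0 0 0 -0.273; 1.24 3.40 0 0 0 -0.364; 1.73 4.17 0 0 0 -0.455"

```text
time_s: 22.55
eef_pos: [0.6841, -0.088, 0.1035]
ee_rot: [-3.14, -0.001, 2.635]
wrist_force: [-5.4, -2.1, 4.2]
opening: 0.0194
gripper_force: 20.0
```

apply_moves:
  commands: "0.19 0.89 0 0 0 -0.091; 0.46 1.76 0 0 0 -0.182; 0.81 2.60 0 0 0 -0.273; 1.24 3.40 0 0 0 -0.364; 1.73 4.17 0 0 0 -0.455"

```text
time_s: 23.05
eef_pos: [0.689, -0.0476, 0.1035]
ee_rot: [-3.135, -0.002, 3.088]
wrist_force: [-3.4, -27.7, -0.2]
opening: 0.0193
gripper_force: 20.0
```

apply_moves:
  commands: "0 0 0 0 0 0; 0 0 0 0 0 0; 0 0 0 0 0 0"

```text
time_s: 23.35
eef_pos: [0.689, -0.048, 0.1034]
ee_rot: [-3.136, -0.001, 3.083]
wrist_force: [-3.6, -12.0, 1.8]
opening: 0.0196
gripper_force: 20.0
```

The lever is at its stop. Releasing and lifting.

apply_moves:
  commands: "0 0 0 0 0 0; 0 0 0 0 0 0; 0 0 0 0 0 0; 0 0 0 0 0 0; 0 0 0 0 0 0"
  claw: -0.3

```text
time_s: 23.85
eef_pos: [0.6903, -0.0419, 0.1036]
ee_rot: [3.141, 0.0, 3.088]
wrist_force: [-0.6, -0.2, 0.3]
opening: 0.0509
gripper_force: 0.0
```

apply_moves:
  commands: "0 0 -2 0 0 0; 0 0 -5 0 0 0; 0 0 -8 0 0 0; 0 0 -11 0 0 0; 0 0 -13 0 0 0"

```text
time_s: 24.35
eef_pos: [0.6907, -0.0423, 0.2362]
ee_rot: [3.141, 0.003, 3.087]
wrist_force: [1.0, -0.6, 0.1]
opening: 0.057
gripper_force: 0.0
```

apply_moves:
  commands: "4 0 0 0 0 0; 8 0 0 0 0 0; 12 0 0 0 0 0; 16 0 0 0 0 0; 20 0 0 0 0 0"

```text
time_s: 24.85
eef_pos: [0.4889, -0.0312, 0.2335]
ee_rot: [3.141, 0.0, 3.087]
wrist_force: [0.7, -0.2, 1.4]
opening: 0.0569
gripper_force: 0.0
```

```bash
python3 - <<'E'
from h import *
s=arm.observe();print(s['time_s'],s['eef_pos'],s['wrist_force'],s['opening'])
for n in('top','scene'):
    im=cv2.cvtColor(arm.read_camera(n),cv2.COLOR_RGB2BGR);cv2.imwrite(f'pics/{n}9.png',im)
a=cv2.imread('pics/top9.png');b=cv2.imread('pics/scene9.png');cv2.imwrite('pics/e.png',cv2.resize(np.hstack([a,b]),(800,300)))
E
```

```text
24.85 [ 0.48888644 -0.03123042  0.23354646] [ 0.68501378 -0.19067519  1.38602233] 0.05690950724630788
```

View pics/e.png

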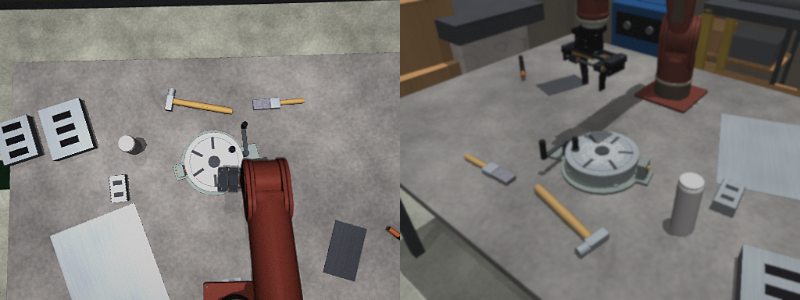

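The lever lies along +x with the bystanders in place, and the grip is at about (297,191) in full-size top pixels. Next I check the final angles numerically.

```bash
python3 - <<'E'
from h import *
g=cv2.imread('pics/top9.png',0)
def blob(u0,u1,v0,v1,t=35):
    v,u=np.nonzero(g[v0:v1,u0:u1]<t);print(len(u));return u.mean()+u0,v.mean()+v0
G=w('top',blob(288,305,183,200),.1);C=w('top',(274,207),.06);d=G-C
print(G,np.hypot(*d[:2]),np.arctan2(d[1],d[0])+2*np.pi)
K=w('top',blob(305,322,150,166),.12);P=w('top',(314.6,195.6),.068);d=K-P
print(K,np.hypot(*d[:2]),np.arctan2(d[1],d[0])+1.332)
E
```

```text
37
[ 0.6050646  -0.00090575  0.1       ] 0.0780007372287513 5.297122432184061
50
[ 0.68838134 -0.04405917  0.12      ] 0.09710368864115565 1.4296061614729163
```

```bash
python3 -c "
from workcell import arm
print(arm.hand_in())"
```

```text
the job is handed in; nothing more can be done
None
```

I handed the job in at about 25 s: the disc stands about 0.05 rad from the middle of the hard rub, the brake lever is at its stop, the gripper is clear, and the bystanders look unmoved in the final pictures; no verdict came back.

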